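# Find the softest spring mount and fold down its tag

### The arm

A 7-joint arm with a two-finger parallel gripper is mounted at the origin on a cart in front of the work surface, level with it; the furniture and walls round the work are solid. World frame = base frame: x ahead of the robot, y to its left, z up, the work surface at z = 0. Lengths are in m, angles in rad, forces in N, time in s.
With the tool pointing down it reaches from about 0.35 to 0.9 m from the base axis. Payload 19.9 kg.
Tool frame: the origin (TCP) lies between the finger pads, 19 mm behind the fingertips; this is the grasp point; z points along the fingers, y is the line along which they close (so a half turn about z gives the same grasp; the last joint's range is limited). The gripper opens to 94 mm and grips with 3 to 60 N. Pads are 16 mm wide; open, the fingers measure 119 mm over their backs; the gripper's body (75 mm by 177 mm) begins 78 mm behind the grasp point.
Start: joints at [-1.286, 0.417, -0.01, 1.614, 0.005, 1.111, -0.053], TCP at [0.2, 0.592, 0.224] pointing down, gripper open.
Joint ranges: [-2.81, 2.81], [-0.39, 2.02], [-1.27, 1.25], [0.06, 2.57], [-1.19, 4.33], [0.19, 2], [-2.82, 2.82]. Speed limits (rad/s): [1.89, 1.89, 2.39, 2.39, 3.01, 3.01, 3.01].

### API

Orientations are given as a 3x3 rotation matrix whose columns are the frame's x, y, z axes.
In Python, from rig import robot gives the robot as it stands. Calls block until the motion is done:
- robot.move_ptp(position, orientation): joint-space move of the TCP to a pose.
- robot.move_linear(position, velocity=0.15, frame=None, threshold=None): straight line of the TCP; frame=None keeps the orientation; velocity is the mean speed in m/s. With threshold (N) it stops when the force on the tool has changed by that much, and returns True; else False.
- robot.goto_joints(angles): joint-space move.
- robot.gripper_to(opening): finger opening in m; the grip force is fixed at half the most; returns when the fingers have stopped.
- robot.pause(seconds).
- robot.ik(position, orientation): joint angles nearest the present ones, or None.
- robot.get_state(): the state.
- robot.grab_frame(name): name is "side" or "top"; returns the picture (400x640x3 uint8, red, green, blue); there is no depth.
- robot.camera_info(name): a dict with "fx", "fy", "cx", "cy" (pixels), "rvec" (rotation vector, rad) and "tvec" (3), from world to camera coordinates, as OpenCV has them. Camera axes: x right, y down, z forward; pixel columns grow to the right and rows downward; lengths in m; the calibration is good to about 2 mm. A picture is of the moment at which its call begins. camera_info takes no time and is no camera call.
A pose or a line that the arm cannot do raises robot.PlanningError and nothing moves.
- robot.sign_off(): hands the job in; it is judged then, once.
The state is a dict: "time": time; "qpos": joint angles; "joint_vel": joint speeds; "effort": joint torques, N m; "ee_pos": TCP position; "tool_rot": TCP orientation; "force": force on the tool from outside, world axes, zero at the start; "moment": the same for the moment, N m; "opening": finger opening in m; "grasp_force": force on a finger pad.
Only numpy, scipy, OpenCV 4.12 (cv2) and the standard library are available. Lean on these libraries where they do the work, as an engineer would, in place of code of your own. Each camera call takes 0.05 s, during which the arm holds its last target. There are 200 camera calls.

### The job

Press down on each of the three spring-mounted pads in turn, from left to right, firmly enough to feel how far it gives, then push the red tag in front of the softest one down flat. Only touch with the fingers, never pick anything up; leave the other two tags raised, the mounts standing in their rings and everything else where it lies.

Things in the scene. Friction and masses are not known exactly. Their poses are not given: they have to be found in the camera images.
- station_left: plywood test bay farthest to the robot's left (+y), fixed, 150 (x) x 90 (y) x 12 mm; origin: centre of its underside, +x points from tag to pad. An aluminium ring (84 mm across, top at z = 20 mm) centred at x = +30 mm holds a loose spring mount: steel foot, coil spring, grey cap with black rubber top. The three mounts look alike and are dealt to the bays at random
- pad_left (a point): fixed point on station_left: top centre of its unpressed pad (48 mm across), 60 mm above the worktop, station x = +30 mm; does not follow the pad. A pad slides down up to 16 mm and springs back; it starts to give at 1.2 N. Under 5 N the softest goes down about 12.7 mm (bottoms at 6 N), the others 5 mm at most
- tag_left (a joint): red tag of the left bay: flap 50 mm long, 38 wide, 4 thick, hinged across the station at x = -18 mm, z = 18 mm, free end toward the station's -x and up. 0 = raised 45 degrees, grows as it folds down, 0.785 = flat on its stop (upper face 20 mm above the worktop); starts at 0 to 0.15; stiff hinge, stays where left; 1 to 2 N pushes it down
- tag_left_mid (a point): point at mid-thickness of the left tag, on its midline 30 mm from its hinge; moves with the tag. Flat, it lies at x = -48 mm, z = 18 mm of the station
- station_middle: plywood test bay between the two others, fixed, 150 (x) x 90 (y) x 12 mm; origin: centre of its underside, +x points from tag to pad. An aluminium ring (84 mm across, top at z = 20 mm) centred at x = +30 mm holds a loose spring mount: steel foot, coil spring, grey cap with black rubber top. The three mounts look alike and are dealt to the bays at random
- pad_middle (a point): fixed point on station_middle: top centre of its unpressed pad (48 mm across), 60 mm above the worktop, station x = +30 mm; does not follow the pad. A pad slides down up to 16 mm and springs back; it starts to give at 1.2 N. Under 5 N the softest goes down about 12.7 mm (bottoms at 6 N), the others 5 mm at most
- tag_middle (a joint): red tag of the middle bay: flap 50 mm long, 38 wide, 4 thick, hinged across the station at x = -18 mm, z = 18 mm, free end toward the station's -x and up. 0 = raised 45 degrees, grows as it folds down, 0.785 = flat on its stop (upper face 20 mm above the worktop); starts at 0 to 0.15; stiff hinge, stays where left; 1 to 2 N pushes it down
- tag_middle_mid (a point): point at mid-thickness of the middle tag, on its midline 30 mm from its hinge; moves with the tag. Flat, it lies at x = -48 mm, z = 18 mm of the station
- station_right: plywood test bay farthest to the robot's right (-y), fixed, 150 (x) x 90 (y) x 12 mm; origin: centre of its underside, +x points from tag to pad. An aluminium ring (84 mm across, top at z = 20 mm) centred at x = +30 mm holds a loose spring mount: steel foot, coil spring, grey cap with black rubber top. The three mounts look alike and are dealt to the bays at random
- pad_right (a point): fixed point on station_right: top centre of its unpressed pad (48 mm across), 60 mm above the worktop, station x = +30 mm; does not follow the pad. A pad slides down up to 16 mm and springs back; it starts to give at 1.2 N. Under 5 N the softest goes down about 12.7 mm (bottoms at 6 N), the others 5 mm at most
- tag_right (a joint): red tag of the right bay: flap 50 mm long, 38 wide, 4 thick, hinged across the station at x = -18 mm, z = 18 mm, free end toward the station's -x and up. 0 = raised 45 degrees, grows as it folds down, 0.785 = flat on its stop (upper face 20 mm above the worktop); starts at 0 to 0.15; stiff hinge, stays where left; 1 to 2 N pushes it down
- tag_right_mid (a point): point at mid-thickness of the right tag, on its midline 30 mm from its hinge; moves with the tag. Flat, it lies at x = -48 mm, z = 18 mm of the station
- marker: white marker with a red cap, 17 x 128 x 19 mm, lying, loose; origin at the centre of its underside; to be left alone
- wood_block: small bare wood block, 38 x 62 x 19 mm, loose; origin at the centre of its underside; to be left alone
- tape_roll: roll of cream masking tape, 104 mm across, 24 mm high, lying flat, loose; origin at the centre of its underside; to be left alone
- orange_clamp: orange spring clamp, 64 x 131 x 22 mm, lying, loose; origin at the centre of its underside; to be left alone
There are look-alikes about, which are no part of the job. What is shaped like the station_left but purple is not meant.

How it is judged:
On the way, in this order (a step that is already met when the one before it is completed fails the run):
1. the left pad is pressed (fingers push with over 2 N, the bay bears over 9.4 N, TCP within 50 mm of the pad's centre in plan) (contact force between the fingers and anything else above 2 N and contact force between station_left and anything else above 9.4 N and horizontal distance between the grasp point and pad_left below 0.05 m), for 0.05 s.
2. the middle pad is pressed (fingers push with over 2 N, the bay bears over 9.4 N, TCP within 50 mm of the pad's centre in plan) (contact force between the fingers and anything else above 2 N and contact force between station_middle and anything else above 9.4 N and horizontal distance between the grasp point and pad_middle below 0.05 m), for 0.05 s.
3. the right pad is pressed (fingers push with over 2 N, the bay bears over 9.4 N, TCP within 50 mm of the pad's centre in plan) (contact force between the fingers and anything else above 2 N and contact force between station_right and anything else above 9.4 N and horizontal distance between the grasp point and pad_right below 0.05 m), for 0.05 s.
4. a tag is pushed down flat (value of joint any of tag_left, tag_middle, tag_right above 0.68 rad), for 0.2 s.
At the end, for the whole second after the job is handed in: The tag of the softest mount (also the heaviest: its bay bears over 7.3 N) is within 6 degrees of flat (over 0.68), the other two are still raised (under 0.3), all three mounts stand in their bays, and the four loose bystanders are within 30 mm of where they lay (contact force between each of station_left, station_middle, station_right and anything else above 3 N and ((value of joint tag_left above 0.68 rad and contact force between station_left and anything else above 7.3 N and value of joint each of tag_middle, tag_right below 0.3 rad) or (value of joint tag_middle above 0.68 rad and contact force between station_middle and anything else above 7.3 N and value of joint each of tag_left, tag_right below 0.3 rad) or (value of joint tag_right above 0.68 rad and contact force between station_right and anything else above 7.3 N and value of joint each of tag_left, tag_middle below 0.3 rad)) and distance of each of marker, wood_block, tape_roll, orange_clamp from where it was at the start of the episode below 0.03 m); the robot touches nothing.
It fails at once if a mount is lifted out of its bay (the bay bears under 1 N while the fingers touch something) (contact force between the fingers and anything else above 0.5 N and contact force between any of station_left, station_middle, station_right and anything else below 1 N).
It fails at once if the tag of a mount that is not the softest is folded down past 0.5 ((value of joint tag_left above 0.5 rad and contact force between station_left and anything else between 1 and 7.3 N) or (value of joint tag_middle above 0.5 rad and contact force between station_middle and anything else between 1 and 7.3 N) or (value of joint tag_right above 0.5 rad and contact force between station_right and anything else between 1 and 7.3 N)).
It fails at once if the marker, wood block, tape roll or clamp is shoved over 30 mm or lifted (distance of any of marker, wood_block, tape_roll, orange_clamp from where it was at the start of the episode above 0.03 m).
It also fails if it takes over 45 s, if anything falls off the work surface, if the arm or the gripper's body presses on something with over 40 N, if the wrist force passes 120 N, or if a joint passes its speed limit or range.

## Working session

There is one attempt and no reset: what is moved stays moved. The work goes in short steps, each a Python script; the robot and the scene stay as the last script left them, time stands still between calls to the robot, and variables do not carry over. Pictures are saved under pics/ and viewed, at most 10 in all, crops included, and the job is handed in when it is done.

```bash
mkdir -p pics
python3 - <<'E'
from rig import robot
import cv2
for n in("top","side"):
    cv2.imwrite(f"pics/{n}0.png",robot.grab_frame(n)[:,:,::-1]); print(n,robot.camera_info(n))
print(robot.get_state())
E
```

```text
top {'fx': 404.48107169582454, 'fy': 404.48107169582454, 'cx': 312.94728276084186, 'cy': 201.3943882673299, 'rvec': array([ 2.0867129 , -2.15111051,  0.17029317]), 'tvec': array([0.17966231, 0.57063799, 1.3427668 ])}
side {'fx': 403.77947975815414, 'fy': 403.77947975815414, 'cx': 317.4652430817077, 'cy': 200.76567142861603, 'rvec': array([ 0.44236244, -2.65506588,  1.26840357]), 'tvec': array([0.58619967, 0.07820331, 1.42723349])}
{'time': 0.1, 'qpos': array([-1.28650496,  0.41790423, -0.010299  ,  1.6141146 ,  0.00465408,
        1.11067843, -0.05299094]), 'joint_vel': array([ 0.00099334, -0.00053761, -0.00033901, -0.00207191,  0.00024057,
        0.00070384,  0.00049237]), 'effort': array([ 1.42155864e-04, -8.52577901e+01,  6.38952143e-01, -4.26696968e+01,
       -4.90173453e-02,  1.63040921e-02,  1.07671522e-04]), 'ee_pos': array([0.19993455, 0.59182511, 0.22369385]), 'tool_rot': array([[-9.47395502e-01,  3.20065106e-01, -3.02633823e-04],
       [ 3.20065246e-01,  9.47394935e-01, -1.03741362e-03],
       [-4.53261497e-05, -1.07970357e-03, -9.99999416e-01]]), 'force': array([ 0.25704171, -0.2712899 ,  0.01150754]), 'moment': array([-0.04016279, -0.0324733 , -0.00846278]), 'grasp_force': 0.0, 'opening': 0.09419920111368942}
```

View pics/top0.png

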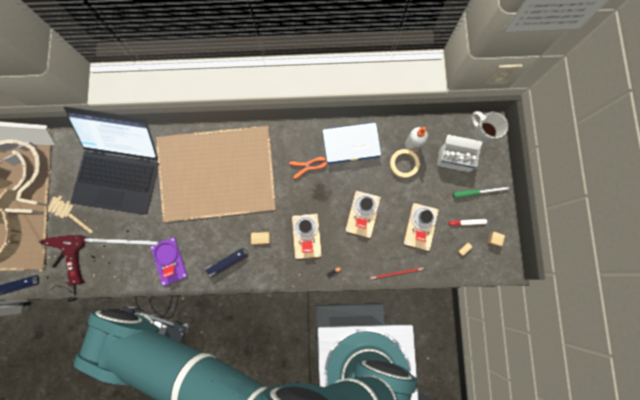

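View pics/side0.png

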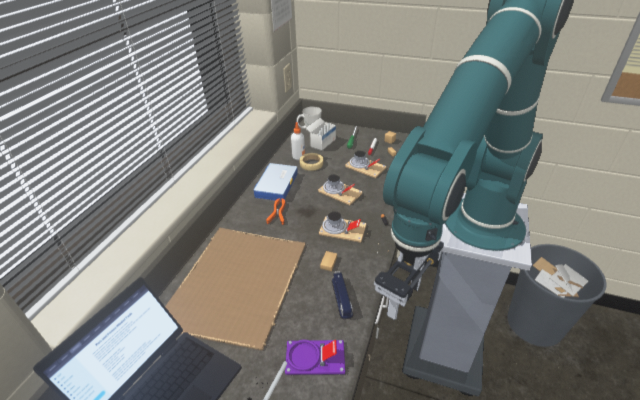

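Run:
```python
import cv2
a=cv2.imread("pics/top0.png")[182:265,284:444]
cv2.imwrite("pics/crop.png",cv2.resize(a,None,fx=5,fy=5,interpolation=cv2.INTER_CUBIC))
```

```text
(no output)
```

View pics/crop.png

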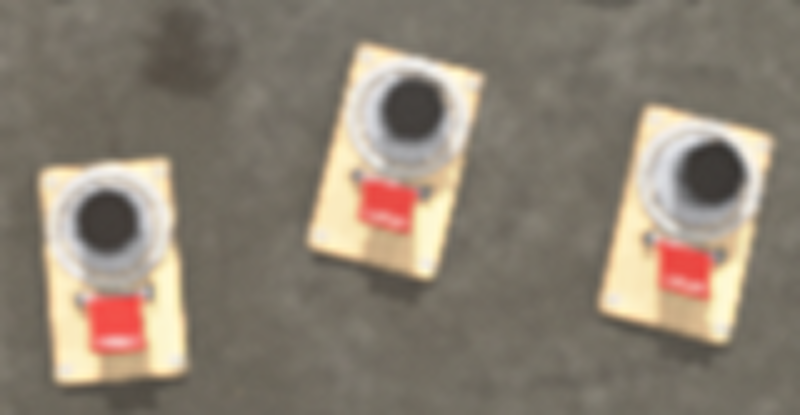

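The top view crop shows the three bays. In crop pixels, the pads are at (107,221), (413,109) and (711,173). I'll fit each bay's pose from its plate corners and check it against the pad centre.

```bash
cat > h.py <<'E'
import numpy as np, cv2
from scipy.optimize import least_squares
from rig import robot
def proj(P,name="top"):
    c=robot.camera_info(name)
    K=np.array([[c["fx"],0,c["cx"]],[0,c["fy"],c["cy"]],[0,0,1]])
    return cv2.projectPoints(np.asarray(P,float),c["rvec"],c["tvec"],K,None)[0][:,0]
C={"left":[(40,169),(169,158),(187,374),(55,384),(107,221)],
"middle":[(360,43),(484,73),(435,280),(307,245),(413,109)],
"right":[(646,104),(773,134),(728,345),(598,310),(711,173)]}
M=np.array([[.075,.045,.012],[.075,-.045,.012],[-.075,-.045,.012],[-.075,.045,.012],[.03,0,.06]])
def w(p,m):
    c,s=np.cos(p[2]),np.sin(p[2]); m=np.atleast_2d(m)
    return m@np.array([[c,-s,0],[s,c,0],[0,0,1]]).T+[p[0],p[1],0]
def fit(n):
    px=(np.array(C[n])+.5)/5-.5+[284,182]
    f=lambda p:(proj(w(p,M))-px).ravel()
    best=min((least_squares(f,[.55,y,0]) for y in(-.2,0,.2)),key=lambda r:r.cost)
    return best.x,best.fun.reshape(-1,2)
def R(yaw):  # tool down, tool x along yaw
    c,s=np.cos(yaw),np.sin(yaw); return np.array([[c,s,0],[s,-c,0],[0,0,-1.]])
E
python3 - <<'E'
from h import *
np.set_printoptions(precision=4,suppress=True)
for n in C:
    p,r=fit(n); print(n,p,w(p,[.03,0,.06])[0]); print(r.round(1).tolist())
    for k in(0,np.pi/2,-np.pi/2,np.pi):
        q=robot.ik(w(p,[.03,0,.15])[0],R(p[2]+k)); print(k,q)
E
```

```text
left [0.462  0.1902 0.0504] [0.492  0.1917 0.06  ]
[[0.3, 0.2], [-0.2, 0.3], [-0.3, -0.2], [0.3, -0.1], [-0.1, -0.2]]
0 [-0.9569  0.3934  0.6483  1.9425 -0.2996  0.9018 -1.6775]
1.5707963267948966 [-0.8211  0.3622  0.475   1.9385 -0.2102  0.889  -0.1887]
-1.5707963267948966 [-0.3636  0.335  -0.0792  1.9233  0.0337  0.8845  2.7322]
3.141592653589793 [-0.596   0.337   0.1995  1.9312 -0.085   0.8814  1.2678]
middle [ 0.5341 -0.0118 -0.2898] [ 0.5628 -0.0204  0.06  ]
[[-0.0, 0.0], [-0.1, 0.3], [-0.3, -0.2], [0.3, 0.2], [0.2, -0.3]]
0 [-0.747   0.5823  0.9812  1.863  -0.5709  1.0082 -1.3821]
1.5707963267948966 [-0.5385  0.4645  0.6674  1.8573 -0.3506  0.9395 -0.0019]
-1.5707963267948966 [ 0.7794  0.6405 -1.0845  1.8142  0.6392  1.0879  2.311 ]
3.141592653589793 [-0.437   0.4341  0.5304  1.8542 -0.2698  0.9247  1.498 ]
right [ 0.4833 -0.2114 -0.2879] [ 0.512  -0.2199  0.06  ]
[[-0.0, 0.1], [-0.3, 0.5], [-0.2, -0.3], [0.3, 0.0], [0.3, -0.2]]
0 [-0.3005  0.5112  0.8494  1.8755 -0.4634  0.9645 -1.1006]
1.5707963267948966 [-0.331   0.5301  0.896   1.8763 -0.497   0.9755  0.4994]
-1.5707963267948966 [-0.4416  0.6286  1.0842  1.879  -0.6475  1.0387 -2.5132]
3.141592653589793 [-0.2482  0.4839  0.7726  1.8741 -0.4109  0.9492  1.995 ]
```

```bash
cat >> h.py <<'E'
def press(n):
    p,_=fit(n); a=w(p,[.03,0,.15])[0]; Rt=R(p[2]+np.pi/2)
    robot.move_ptp(a,Rt); a[2]=.086; robot.move_linear(a,.1); robot.pause(.2)
    f0=robot.get_state()["force"]; a[2]=.056
    hit=robot.move_linear(a,.02,threshold=8); s1=robot.get_state()
    robot.pause(.2); s=robot.get_state()
    print(n,hit,"t",s["time"],"pos",s["ee_pos"].round(4),"down mm",(79-1e3*s["ee_pos"][2]).round(1),"dF",(s1["force"]-f0).round(1),(s["force"]-f0).round(1),"opening",s["opening"])
    return a
E
python3 - <<'E'
from h import *
robot.gripper_to(0)
a=press("left")
cv2.imwrite("pics/top1.png",robot.grab_frame("top")[:,:,::-1])
E
```

```text
left True t 5.3083 pos [0.4921 0.1918 0.0735] down mm 5.5 dF [-1.1  1.2  9.7] [-1.4  0.5  9.2] opening 0.0006351319747003464
```

The left pad gave only about 5.5 mm at 9 N, so it is stiff. Next are the middle and right pads.

Run:
```python
from h import *
def up(a): robot.move_linear([a[0],a[1],.15],.1)
s=robot.get_state()["ee_pos"]; up(s)
a=press("middle"); up(a)
a=press("right"); up(a)
print(robot.get_state()["time"])
cv2.imwrite("pics/top2.png",robot.grab_frame("top")[:,:,::-1])
```

```text
middle True t 9.2417 pos [ 0.5629 -0.0204  0.0697] down mm 9.3 dF [-1.7  0.8  9.5] [-2.7  0.8  8.7] opening 0.0002666844944147039
right True t 13.2917 pos [ 0.5122 -0.22    0.063 ] down mm 16.0 dF [-2.7  1.2 11.6] [-2.2  0.8 10.4] opening 6.542950732579399e-05
14.3167
```

The right pad bottomed at 16 mm, so it is the softest. I'll push the right tag down.

Run:
```python
from h import *
p,_=fit("right"); a=w(p,[-.046,0,.15])[0]
robot.move_linear(a); a[2]=.09; robot.move_linear(a,.1); robot.pause(.2)
a[2]=.033; print(robot.move_linear(a,.03,threshold=10)); robot.pause(.4)
s=robot.get_state(); print(s["ee_pos"],s["force"],s["time"])
a[2]=.2; robot.move_linear(a)
robot.move_ptp([.45,.2,.3],R(np.pi/2)); robot.pause(.3)
i=robot.grab_frame("top")[182:265,284:444]; print(robot.get_state()["time"])
j=robot.grab_frame("side")[130:250,290:450]
o=[cv2.resize(x[:,:,::-1],(w_,h_),interpolation=2) for x,w_,h_ in((i,570,296),(j,400,300))]
cv2.imwrite("pics/a3.png",np.vstack([o[0],cv2.copyMakeBorder(o[1],0,0,0,170,0)]))
```

```text
True
[ 0.43909207 -0.19835462  0.03871853] [-3.04088398  1.71867655 14.83634948] 17.9
20.9917
```

View pics/a3.png

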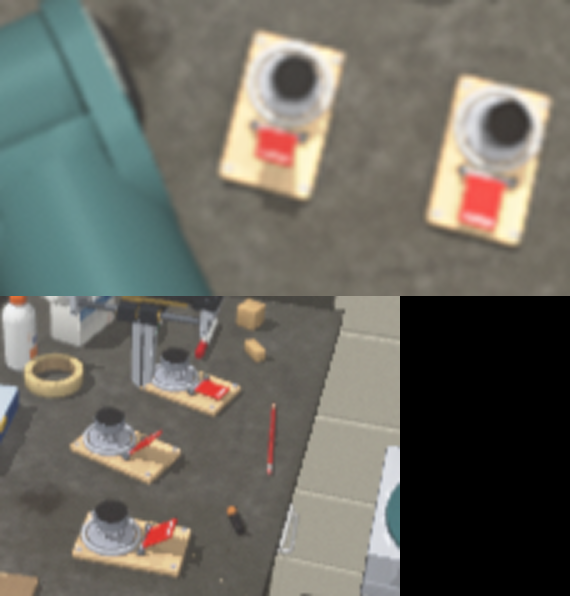

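The picture shows the right tag flat (fingertip stopped at z = 19.7 mm), with its red flap lying at about (482,203). The middle and left tags are raised, all the mounts are standing, and the arm is clear.

```bash
python3 -c "
from rig import robot
print(robot.sign_off())"
```

```text
the job is handed in; nothing more can be done
None
```

I pressed the three pads from left to right; the right one was softest (16 mm against 5.5 mm left and 9.3 mm middle), so I pushed the right tag flat and handed the job in at about 21 s of the 45 s; sign-off returned no verdict.

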